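# Load, close and clamp the module carrier

## Task

Load all the repaired modules lying on the bench into the black carrier, each upright and flat in a compartment of its own, then put the lid on properly. Then slide the closed carrier along the bench (never lift it) into the clamping fixture until it is fully home against the stop, and last swing the clamp lever all the way down over the lid; the lever starts more or less down, so swing it up out of the way beforehand. Leave the multimeter, flux bottle and tip cleaner where they are.

Things in the scene. Friction and masses are not known exactly. Their poses are not given: they have to be found in the camera images.
- fixture: Aluminium clamping fixture fixed to the bench, a bay open to its +y; its floor is the bench. Origin: on the bench below the carrier's centre when that is home (home carrier: same origin, x axes parallel, either way round). Rails along y, 22 mm high, 12 thick, inner faces x = +-80 mm, y -69 to +55 mm; cross stop 22 mm high, face at y = -69 mm. The carrier slides in along -y with 3 mm side play.
- bay_mouth (a point): Point on the bench at the bay's mouth, at x = 0, y = +95 mm in the fixture's frame. Here the flared ends of the rails (22 mm high, from y = +55 to +95 mm) are widest: inner faces at about x = +-98 mm.
- clamp (a joint): Hinged clamp lever on the fixture, rad: 0 = fully down (its stop; bar level over the bay, pointing to the fixture's +y, underside 84 mm up: 2 mm above the grip block of a lid at home), grows as it swings up, 1.45 = end stop, nearly upright. Friction keeps it where it is left; about 2 N at the grip moves it. The lidded carrier passes under it only above about 1.1 rad.
- clamp_hinge (a point): Centre of the lever's hinge, axis along the fixture's x; at x = 0, y = -92, z = 90 mm in the fixture's frame. The dark steel bracket round it stands on the stop, 44 mm wide (x), y -115 to -69 mm, up to z = 106 mm. Its frame is the fixture's.
- clamp_grip (a point): Point on the lever's centre line, 120 mm from the hinge (the bar is 140 mm long; the outer 48 mm is a black rubber grip, 18 mm wide, 14 mm thick). It can be pinched from above across the fixture's x and led on an arc about the hinge; the bar can turn between the finger pads.
- carrier: Loose black plastic box, open on top, 154 (x) x 138 (y) x 50 mm, about 0.45 kg. Origin: centre of its underside. Walls and floor 5 mm; inside 144 x 128 mm. Two low dividers (4 mm thick, tops 19 mm above the underside) cross in the middle: four compartments 70 (x) x 62 (y) mm, centres x = +-37, y = +-33 mm, each for one module, its length along x.
- lid: Loose grey plastic lid of the carrier. Origin: centre of the underside of its step. Step 136 x 120 x 6 mm (enters the carrier, 4 mm play a side), on it a plate 150 (x) x 134 (y) mm from z = 6 to 12 mm, on that a central grip block 60 (x) x 18 (y) mm, top at z = 38 mm. Seated, its origin is 44 mm above the carrier's underside; fits either way round.
- module0: Repaired amplifier module (2 to 4 are present; all alike): aluminium case 62 (x) x 44 (y) x 16 (z) mm with a dark heat-sink block 50 (x) x 16 (y) mm on top, up to z = 38 mm, which is its grip; about 90 g. Origin: centre of its underside, z up. On the carrier's floor its origin is 5 mm above the carrier's underside.
- module1: Repaired amplifier module (2 to 4 are present; all alike): aluminium case 62 (x) x 44 (y) x 16 (z) mm with a dark heat-sink block 50 (x) x 16 (y) mm on top, up to z = 38 mm, which is its grip; about 90 g. Origin: centre of its underside, z up. On the carrier's floor its origin is 5 mm above the carrier's underside.
- module2: Repaired amplifier module (2 to 4 are present; all alike): aluminium case 62 (x) x 44 (y) x 16 (z) mm with a dark heat-sink block 50 (x) x 16 (y) mm on top, up to z = 38 mm, which is its grip; about 90 g. Origin: centre of its underside, z up. On the carrier's floor its origin is 5 mm above the carrier's underside.
- module3: Repaired amplifier module (2 to 4 are present; all alike): aluminium case 62 (x) x 44 (y) x 16 (z) mm with a dark heat-sink block 50 (x) x 16 (y) mm on top, up to z = 38 mm, which is its grip; about 90 g. Origin: centre of its underside, z up. On the carrier's floor its origin is 5 mm above the carrier's underside.
- multimeter: Bystander: yellow multimeter lying flat, 85 x 175 x 36 mm; origin at the centre of its underside. Leave alone.
- fluxbottle: Bystander: white flux bottle, 44 mm across, 110 mm tall; origin at the centre of its underside. Leave alone.
- tipcleaner: Bystander: steel tip-cleaner bowl, 70 mm across, 40 mm high; origin at the centre of its underside. Leave alone.
There are look-alikes about, which are no part of the job. What is shaped like the module3 but brown, pink or purple is not meant.

How it is judged:
By the outcome, as a careful person would: the job done as asked, in the order asked, and still so for the second after the job is handed in, with the robot touching nothing.
Of module0, module1, module2, module3 only 2 to 4 are there at a start; the rules pass over those that are not, and their reading is None.
At some moment in a run one of module0, module1, module2, module3, lid may be knocked a few centimetres aside while the robot is not near it.
Once in a run the grip may slacken for a moment while it holds something.
It also fails if it takes over 210 s, if anything falls off the work surface, if the arm or the gripper's body presses on something with over 40 N, if the wrist force passes 120 N, or if a joint passes its speed limit or range.

## Robot

A 6-joint arm with a two-finger parallel gripper is mounted at the origin on the work surface. World frame = base frame: x ahead of the robot, y to its left, z up, the work surface at z = 0. Lengths are in m, angles in rad, forces in N, time in s.
With the tool pointing down it reaches from about 0.35 to 0.975 m from the base axis. Payload 17.4 kg.
Tool frame: the origin (TCP) lies at the very end of the fingers, on their centre line; the grasp point (between the pads) lies 19 mm behind it; z points along the fingers, y is the line along which they close (so a half turn about z gives the same grasp; the last joint's range is limited). The gripper opens to 85 mm and grips with 20 to 120 N. Pads are 22 mm wide; open, the fingers measure 114 mm over their backs; the gripper's body (76 mm by 85 mm) begins 54 mm behind the grasp point. The pads swing forward as they close: fully open they stand 13 mm farther back than shut.
Start: joints at [-1.252, 0.116, 1.442, -0, 1.584, -0.038], TCP at [0.236, -0.632, 0.231] pointing down, gripper open.
Joint ranges: [-2.83, 2.83], [-0.83, 2.19], [0.07, 2.5], [-1.14, 4.28], [0.01, 3], [-2.97, 2.97]. Speed limits (rad/s): [1.89, 1.89, 2.22, 3.14, 3.14, 3.14].

## Interface

Orientations are given as a unit quaternion [w, x, y, z].
In Python, from plant import monitor, camera, env gives the robot as it stands.
- The arm moves only by the tool drive_tool, never from a script. Its argument "deltas" is a list of rows, each an object with "linear": the shift along the world's x, y, z in mm, a list of three; "dr": the turn, a rotation vector about the world's x, y, z in rad, a list of three. A call has 1 to 12 rows; each row is the pose to reach, as a shift and turn from the pose commanded when the call began; what a row does not reach only later rows make up. A row lasts 1/12 s, in which the tool goes at most 41.7 mm and 7.16 degrees, less where a joint would pass 70% of its speed; a pose out of reach is approached as far as the arm can. A call with a gripper value outside its range is refused whole. "gripper" is the opening, from -1 (shut) to 1 (fully open), set as the call begins (left out, the last holds). The fingers move at their own pace and stop on an object; the grip force is fixed at half the most. Time passes only in rows, so rows that repeat a pose let the fingers close. It gives the time, the measured TCP pose, the force, the opening and the grip force at its end, in the units of the state.
- monitor.get_obs(): the state, without advancing time (a new reading comes with each control period).
- camera(name): name is "scene" or "top"; returns a dict with "pixels" (480x640x3 uint8, red, green, blue), "range_z" (480x640 float32, m along the optical axis (not along the pixel's ray), 0 where there is no reading), "intrinsics" (3x3 intrinsics, pixels), "world_from_camera" (4x4, takes a point from camera to world coordinates). Camera axes: x right, y up, looking along -z (the intrinsics and any distortion apply to the point x, -y, -z); pixel columns grow to the right and rows downward; lengths in m; the calibration is good to about 2 mm. A picture is of the moment at which its call begins.
- env.job_done(): hands the job in; it is judged then, once.
The state is a dict: "time": time; "joints": joint angles; "dq": joint speeds; "tau": joint torques, N m; "position": TCP position; "tcp_rot": TCP orientation; "wrist_force": force on the tool from outside, world axes, zero at the start; "torque": the same for the moment, N m; "width": finger opening in m; "grasp_force": force on a finger pad.
Only numpy, scipy, OpenCV 4.12 (cv2) and the standard library are available. Lean on these libraries where they do the work, as an engineer would, in place of code of your own. Each camera call takes 0.05 s, during which the arm holds its last target. There are 200 camera calls.

## Working session

There is one attempt and no reset: what is moved stays moved. The work goes in short steps, Python scripts to look and compute and a tool call to move; the robot and the scene stay as the last step left them, time stands still between calls to the robot, and variables do not carry over. Pictures are saved under pics/ and viewed, at most 14 in all, crops included, and the job is handed in when it is done.

Besides the shell and the picture viewer there is one more tool, called after "Call:" as name([rows], argument=value, ...), one row to a line, values as JSON. drive_tool: Moves the arm, as the interface text tells. Its arguments: {"type":"object","properties":{"deltas":{"type":"array","items":{"type":"object","properties":{"linear":{"type":"array","items":{"type":"number"}},"dr":{"type":"array","items":{"type":"number"}}}}},"gripper":{"type":"number"}},"required":["deltas"]}

```bash
ls; mkdir -p pics
cat > h.py <<'E'
import numpy as np, cv2
from plant import monitor, camera, env
def shot(n):
    c=camera(n); np.savez(f'{n}.npz',**c); return c
def world(c):
    K=c['intrinsics'];T=c['world_from_camera'];z=c['range_z']
    v,u=np.mgrid[0:480,0:640]
    p=np.stack([(u-K[0,2])/K[0,0]*z,-(v-K[1,2])/K[1,1]*z,-z,np.ones_like(z)],-1)
    return (p@T.T)[...,:3]
def load(n):
    return dict(np.load(f'{n}.npz'))
E
python3 - <<'E'
from h import *
for n in ('top','scene'):
    c=shot(n); cv2.imwrite(f'pics/{n}0.png',cv2.cvtColor(c['pixels'],cv2.COLOR_RGB2BGR)); print(c['intrinsics'],c['world_from_camera'],c.keys())
print(monitor.get_obs())
E
```

```text
pics
[[488.82981608   0.         319.49169772]
 [  0.         488.82981608 241.21020575]
 [  0.           0.           1.        ]] [[ 0.02072655  0.99839462 -0.05271245  0.43588128]
 [-0.99972812  0.02013326 -0.01176151  0.02930068]
 [-0.01068136  0.0529419   0.99854047  1.38916577]
 [ 0.          0.          0.          1.        ]] dict_keys(['pixels', 'range_z', 'intrinsics', 'world_from_camera'])
[[555.30498477   0.         321.54835164]
 [  0.         555.30498477 252.76753265]
 [  0.           0.           1.        ]] [[-0.75214159 -0.44738574  0.48386881  1.2046808 ]
 [ 0.65887147 -0.52510342  0.53866017  0.81150182]
 [ 0.01309229  0.72395607  0.68972182  1.06518984]
 [ 0.          0.          0.          1.        ]] dict_keys(['pixels', 'range_z', 'intrinsics', 'world_from_camera'])
{'time': 0.1, 'joints': array([-1.25181896e+00,  1.16439770e-01,  1.44217307e+00,  6.79764903e-06,
        1.58400485e+00, -3.78059804e-02]), 'dq': array([ 0.00094624, -0.00223606, -0.00135441, -0.00062562, -0.00073334,
       -0.0017726 ]), 'tau': array([ 4.75296605e-03, -7.33666849e+01, -6.33789325e+01,  8.14504347e-06,
        5.23244846e-03,  5.10445659e-07]), 'position': array([ 0.23569044, -0.63234114,  0.23065059]), 'tcp_rot': array([-5.07935077e-04,  9.84130222e-01,  1.77447018e-01, -6.84501850e-05]), 'wrist_force': array([-0.30627877,  0.47235877,  0.1774861 ]), 'torque': array([ 0.03687512, -0.00839002, -0.01635951]), 'grasp_force': 0.0, 'width': 0.08582389122792988}
```

View pics/top0.png

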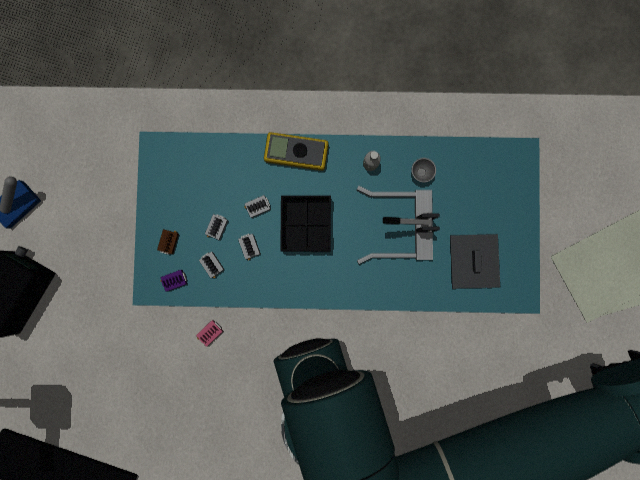

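View pics/scene0.png

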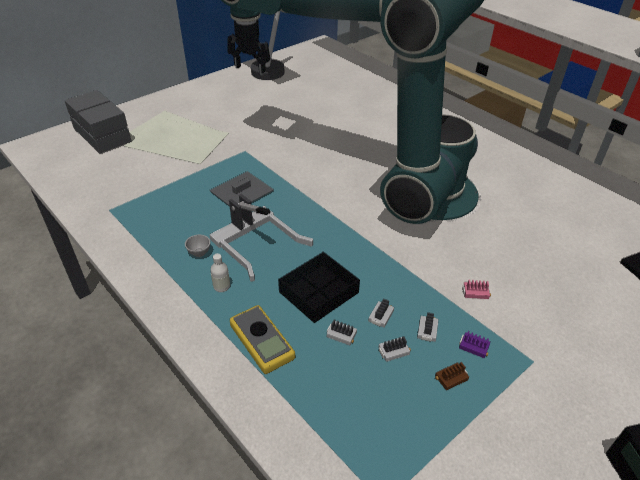

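Top view: white modules sit at (258,206), (216,227), (249,246) and (210,265). The look-alikes are brown (168,242), purple (174,281) and pink (209,333). The carrier is at (306,224), the fixture at about (400,226) and opening left (+y), its lever at (405,221), and the lid at (475,261). I choose the four aluminium-coloured modules.

```bash
cat >> h.py <<'E'
def seg(P,c,r,z0,z1):
    m=(np.hypot(P[...,0]-c[0],P[...,1]-c[1])<r)&(P[...,2]>z0)&(P[...,2]<z1)
    return P[m]
def rect(p):
    (c,(w,h),a)=cv2.minAreaRect((p[:,:2]*1000).astype(np.float32))
    if w<h: w,h,a=h,w,a+90
    return np.round([c[0],c[1],w,h,(a+90)%180-90],1)
E
python3 - <<'E'
from h import *
T,S=load('top'),load('scene'); P=world(T);Q=world(S)
print('bench z',np.median(P[160:300,340:350,2]),np.median(Q[380:420,350:400,2]))
for n,u,v in [('m0',258,206),('m1',216,227),('m2',249,246),('m3',210,265),('car',306,224),('lid',475,261)]:
    c=P[v,u]; r=.045 if n[0]=='m' else .125
    print(n,np.round(c*1000))
    for nm,X in (('t',P),('s',Q)):
        for z0,z1 in ((.008,.06),(.028,.06)):
            p=seg(X,c,r,z0,z1)
            if len(p)>10: print('  ',nm,z0,len(p),rect(p),'mean',np.round(p.mean(0)*1000,1),'zmax',np.round(np.percentile(p[:,2],[50,98])*1000,1))
# fixture: points
for nm,X in (('t',P),('s',Q)):
    c=P[226,400]
    p=seg(X,c,.2,.012,.03);print('fix low',nm,rect(p))
    p=seg(X,c,.2,.07,.2);print('fix high',nm,rect(p),np.round(p[:,2].max(),3))
im=cv2.cvtColor(T['pixels'],cv2.COLOR_RGB2BGR)
a=cv2.resize(im[190:285,150:290],None,fx=5,fy=5,interpolation=cv2.INTER_CUBIC)
cv2.imwrite('pics/c1.png',a)
a=cv2.resize(im[175:275,350:505],None,fx=5,fy=5,interpolation=cv2.INTER_CUBIC);cv2.imwrite('pics/c2.png',a)
for v,u in ((195,416),(195,400),(195,385),(195,370),(256,410),(256,390),(256,370),(225,390),(221,400),(221,415),(226,424)): print(u,v,np.round(P[v,u]*1000))
E
```

```text
bench z 0.0007309616398638585 0.0008318464353002097
m0 [602. 219.  36.]
   t 0.008 356 [603.9 220.6  77.   56.6 -83. ] mean [603.6 223.   19.8] zmax [17.3 39.9]
   t 0.028 64 [603.9 224.9  50.7  15.9 -65.6] mean [603.6 224.9  36.6] zmax [36.8 42.3]
   s 0.008 453 [610.1 225.9  69.1  47.4 -69.4] mean [614.5 229.3  21.3] zmax [17.9 39.2]
   s 0.028 115 [610.5 225.8  50.1  20.3 -64.8] mean [610.8 225.5  35.1] zmax [35.4 41. ]
m1 [542. 338.  19.]
   t 0.008 360 [545.  342.2  65.9  53.6 -15.4] mean [543.6 338.3  19.5] zmax [16.8 39.8]
   t 0.028 59 [543.4 339.8  49.6  16.7 -20.9] mean [542.9 339.5  37.1] zmax [37.5 41.6]
   s 0.008 488 [549.7 341.4  70.   46.2 -19.6] mean [554.8 344.5  21.8] zmax [17.5 40.1]
   s 0.028 139 [549.7 341.   51.9  17.4 -23. ] mean [549.6 341.   35.1] zmax [36. 41.]
m2 [491. 244.  16.]
   t 0.008 359 [490.3 245.1  67.6  44.4  22.5] mean [490.2 244.4  20.3] zmax [17.5 40.1]
   t 0.028 65 [489.5 245.8  49.4  17.   22.1] mean [489.7 245.   36.8] zmax [37.3 42.8]
   s 0.008 420 [495.6 246.   72.7  45.4  21.1] mean [500.4 250.2  21.8] zmax [17.1 39.7]
   s 0.028 124
[... 1047 characters left out ...]
]
   s 0.008 1038 [ 467.9 -363.2  192.4  159.1  -85.9] mean [ 464.8 -391.6   15.1] zmax [12.5 38.4]
   s 0.028 109 [ 465.3 -389.2   61.    22.8    2.6] mean [ 468.7 -388.    35.6] zmax [36.3 41. ]
fix low t [ 560.  -212.8  356.2  324.4    5.7]
fix high t [ 611.3 -149.2  266.   129.3   43.6] 0.153
fix low s [ 596.1 -186.9  397.4  313.5   82.6]
fix high s [ 611.2 -149.6  261.2  123.7   47.5] 0.152
416 195 [ 644. -223.   20.]
400 195 [ 643. -178.   20.]
385 195 [ 641. -136.   25.]
370 195 [641. -94.  24.]
410 256 [ 472. -208.   22.]
390 256 [ 471. -152.   23.]
370 256 [469. -96.  27.]
390 225 [ 560. -154.   -2.]
400 221 [ 558. -162.  135.]
415 221 [ 561. -204.  113.]
424 226 [ 556. -246.   24.]
```

View pics/c1.png

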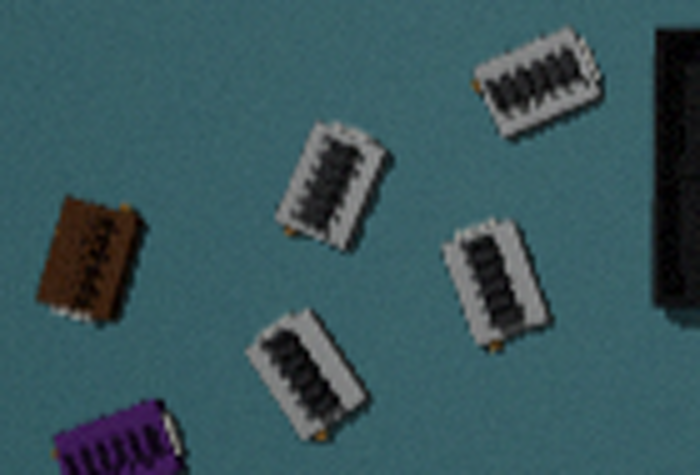

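View pics/c2.png

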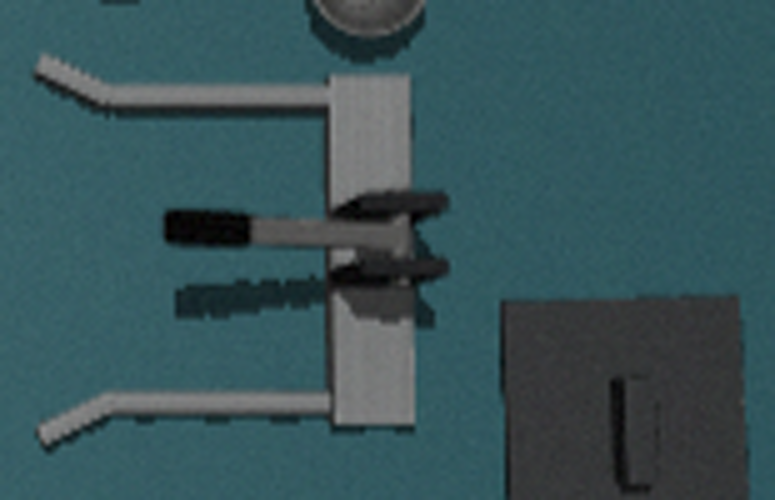

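The crop confirms four silver modules with dark sinks, and brown and purple look-alikes beside them. The fixture is open to +y and its lever is raised about 0.5 rad. I'll bring the tool into view to check the camera bias against the TCP.

Call:
drive_tool([
  {"linear": [324,492,20],"dr": [0,0,1.215]},
  {"linear": [324,492,20],"dr": [0,0,1.215]},
  {"linear": [324,492,20],"dr": [0,0,1.215]},
  {"linear": [324,492,20],"dr": [0,0,1.215]},
  {"linear": [324,492,20],"dr": [0,0,1.215]},
  {"linear": [324,492,20],"dr": [0,0,1.215]},
  {"linear": [324,492,20],"dr": [0,0,1.215]},
  {"linear": [324,492,20],"dr": [0,0,1.215]},
  {"linear": [324,492,20],"dr": [0,0,1.215]},
  {"linear": [324,492,20],"dr": [0,0,1.215]},
  {"linear": [324,492,20],"dr": [0,0,1.215]},
  {"linear": [324,492,20],"dr": [0,0,1.215]},
], gripper=1)

```text
time: 1.1
position: [0.5112, -0.2131, 0.2483]
tcp_rot: [-0.0, 0.707, 0.708, -0.0]
wrist_force: [0.7, -1.5, -0.2]
width: 0.0853
grasp_force: 0.0
```

Call:
drive_tool([
  {"linear": [65,98,0]},
  {"linear": [65,98,0]},
  {"linear": [65,98,0]},
  {"linear": [65,98,0]},
  {"linear": [65,98,0]},
])

```text
schema error: expected keys linear, dr
```

Call:
drive_tool([
  {"linear": [0,0,0],"dr": [0,0,0]},
  {"linear": [0,0,0],"dr": [0,0,0]},
])

```text
time: 1.27
position: [0.5114, -0.2134, 0.248]
tcp_rot: [-0.0, 0.706, 0.709, -0.0]
wrist_force: [-0.2, -0.7, 1.1]
width: 0.0854
grasp_force: 0.0
```

Run:
```python
from h import *
o=monitor.get_obs(); t=o['position']; print(np.round(t,4),o['time'])
T,S=shot('top'),shot('scene')
for n,c in (('t',T),('s',S)):
    P=world(c)
    for z0,z1 in ((-.01,.01),(.01,.03),(.09,.115),(.115,.14)):
        p=seg(P,t,.12,t[2]+z0,t[2]+z1)
        if len(p)>20: print(n,z0,len(p),rect(p)-np.r_[t[:2]*1000,0,0,0],p.min(0)*1000,p.max(0)*1000)
cv2.imwrite('pics/s1.png',cv2.cvtColor(S['pixels'],cv2.COLOR_RGB2BGR)[60:300,120:440].repeat(2,0).repeat(2,1))
# project tcp to scene
for c in (T,S):
    p=np.linalg.inv(c['world_from_camera'])@np.r_[t,1];K=c['intrinsics'];print(K[0,2]+K[0,0]*p[0]/-p[2],K[1,2]+K[1,1]*p[1]/p[2])
```

```text
[ 0.5114 -0.2134  0.248 ] 1.2667
t 0.09 95 [-49.67483096   1.25306243  47.          24.4          6.7       ] [ 438.85823174 -226.72898359  338.08090484] [ 483.64974907 -197.4478482   362.873404  ]
t 0.115 82 [-47.27483096   4.95306243  50.9         24.6         20.3       ] [ 443.04972116 -226.178189    362.98912317] [ 483.70787349 -187.95306327  384.5594094 ]
s 0.01 73 [  3.32516904  -0.24693757 111.3         27.2          4.7       ] [ 458.57538748 -231.21354548  259.77533142] [ 570.55587088 -201.06668809  277.83312434]
s 0.09 454 [  1.72516904   3.45306243 143.1         34.5          0.4       ] [ 441.54513327 -227.57902954  338.03006631] [ 584.76516357 -192.54506843  362.94434828]
s 0.115 223 [  2.32516904  10.15306243 133.9         57.9         -4.8       ] [ 445.72515274 -234.80112503  362.98064849] [ 579.82800702 -174.29670835  387.957961  ]
429.34741624980705 236.8947642781042
258.6074862079653 154.53950887070613
```

View pics/s1.png

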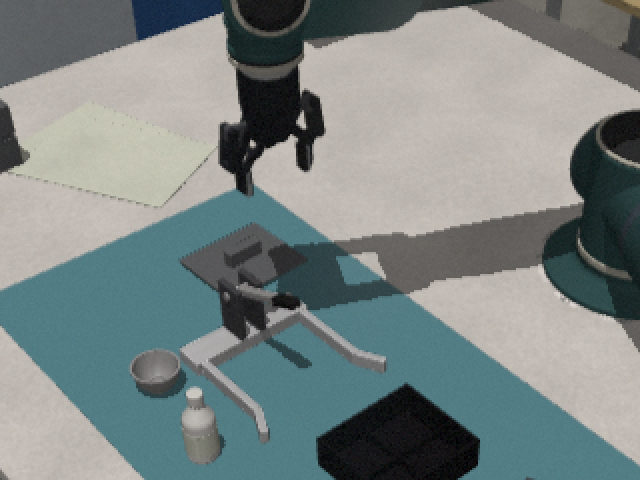

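The picture shows the open fingers above the lid side, with scene-camera x about +3 mm off the TCP and the top camera about −3 mm. The mean of both cameras is therefore right. Next I fit the fixture and lever.

Run:
```python
from h import *
for n in ('top','scene'):
    P=world(load(n)); q=P.reshape(-1,3)*1000
    z=(q[:,2]>17)&(q[:,2]<29)
    out=[]
    for lo,hi in ((450,495),(620,665)):
        p=q[z&(q[:,0]>lo)&(q[:,0]<hi)&(q[:,1]>-215)&(q[:,1]<-105)]
        a,b=np.polyfit(p[:,1],p[:,0],1); r=p[:,0]-np.polyval([a,b],p[:,1]); 
        m=abs(r)<6; a,b=np.polyfit(p[m,1],p[m,0],1); out.append((len(p),round(a,4),round(a*-153+b,1)))
    print(n,out)
    for xs in ((490,530),(585,625)):
        p=q[z&(q[:,0]>xs[0])&(q[:,0]<xs[1])&(q[:,1]>-300)&(q[:,1]<-190)]
        print(' stop y',np.percentile(p[:,1],[1,50,99]).round(1),len(p))
    p=q[z&(q[:,1]>-150)&(q[:,1]<0)&(q[:,0]>440)&(q[:,0]<680)]; print(' flare end y',np.percentile(p[:,1],[98,99.5]))
    p=q[(q[:,2]>112)&(q[:,2]<170)&(q[:,0]>530)&(q[:,0]<590)&(q[:,1]>-240)&(q[:,1]<-90)]
    if len(p)>20:
        print(' lever',len(p),np.polyfit(p[:,1],p[:,2],1),np.polyfit(p[:,1],p[:,0],1),p.min(0).round(),p.max(0).round(),p.mean(0).round(1))
```

```text
top [(140, np.float64(-0.0356), np.float64(473.4)), (186, np.float64(-0.0167), np.float64(644.7))]
 stop y [-261. -261. -261.] 1
 stop y [-248.6 -231.8 -221.3] 96
 flare end y [-60.1176125  -58.44311727]
 lever 215 [  0.39968009 195.7505486 ] [-1.49860173e-02  5.56564883e+02] [ 550. -212.  112.] [ 568. -117.  153.] [ 558.9 -158.9  132.3]
scene [(125, np.float64(-0.0083), np.float64(480.0)), (145, np.float64(-0.0037), np.float64(651.5))]
 stop y [-266.7 -238.1 -221.9] 100
 stop y [-269.4 -244.3 -219.5] 165
 flare end y [-57.72673031 -54.54423627]
 lever 145 [  0.37010069 188.73460161] [-2.51054984e-02  5.62889933e+02] [ 553. -211.  113.] [ 574. -112.  150.] [ 566.7 -152.5  132.3]
```

Call:
drive_tool([
  {"linear": [51,81,0],"dr": [0,0,0]},
  {"linear": [51,81,0],"dr": [0,0,0]},
  {"linear": [51,81,0],"dr": [0,0,0]},
  {"linear": [51,81,-40],"dr": [0,0,0]},
  {"linear": [51,81,-80],"dr": [0,0,0]},
  {"linear": [51,81,-110],"dr": [0,0,0]},
  {"linear": [51,81,-134],"dr": [0,0,0]},
  {"linear": [51,81,-134],"dr": [0,0,0]},
])

```text
time: 2.03
position: [0.5589, -0.135, 0.1088]
tcp_rot: [-0.003, 0.707, 0.707, -0.002]
wrist_force: [-1.0, -0.4, -0.4]
width: 0.0852
grasp_force: 0.0
```

Call:
drive_tool([
  {"linear": [0,0,0],"dr": [0,0,0]},
  {"linear": [0,0,0],"dr": [0,0,0]},
  {"linear": [0,0,0],"dr": [0,0,0]},
  {"linear": [0,0,0],"dr": [0,0,0]},
  {"linear": [0,0,0],"dr": [0,0,0]},
  {"linear": [0,0,0],"dr": [0,0,0]},
  {"linear": [0,0,0],"dr": [0,0,0]},
  {"linear": [0,0,0],"dr": [0,0,0]},
], gripper=-1)

```text
time: 2.7
position: [0.5612, -0.134, 0.1148]
tcp_rot: [-0.0, 0.707, 0.708, -0.0]
wrist_force: [-7.1, 1.1, 3.4]
width: 0.0168
grasp_force: 60.1
```

Call:
drive_tool([
  {"linear": [0,-6,13],"dr": [0,0,0]},
  {"linear": [0,-16,28],"dr": [0,0,0]},
  {"linear": [0,-27,41],"dr": [0,0,0]},
  {"linear": [0,-41,52],"dr": [0,0,0]},
  {"linear": [0,-56,62],"dr": [0,0,0]},
  {"linear": [1,-67,66],"dr": [0,0,0]},
  {"linear": [1,-78,70],"dr": [0,0,0]},
  {"linear": [1,-90,73],"dr": [0,0,0]},
  {"linear": [1,-90,73],"dr": [0,0,0]},
  {"linear": [1,-90,73],"dr": [0,0,0]},
])

```text
time: 3.53
position: [0.5626, -0.2253, 0.1879]
tcp_rot: [0.001, 0.707, 0.707, -0.0]
wrist_force: [-0.2, -1.8, 1.9]
width: 0.0173
grasp_force: 65.0
```

Call:
drive_tool([
  {"linear": [0,0,0],"dr": [0,0,0]},
  {"linear": [0,0,0],"dr": [0,0,0]},
  {"linear": [0,0,0],"dr": [0,0,0]},
  {"linear": [0,0,40],"dr": [0,0,0]},
  {"linear": [0,0,80],"dr": [0,0,0]},
  {"linear": [0,0,80],"dr": [0,0,0]},
  {"linear": [0,40,80],"dr": [0,0,0]},
  {"linear": [0,80,80],"dr": [0,0,0]},
  {"linear": [0,120,80],"dr": [0,0,0]},
], gripper=1)

```text
time: 4.28
position: [0.5623, -0.1029, 0.2674]
tcp_rot: [0.0, 0.707, 0.707, 0.0]
wrist_force: [0.9, 0.3, -1.0]
width: 0.0854
grasp_force: 0.0
```

```bash
cat > look.py <<'E'
from h import *
import sys
R={}
for n in ('top','scene'):
    c=shot(n); P=world(c); hsv=cv2.cvtColor(c['pixels'],cv2.COLOR_RGB2HSV)
    m=((P[...,2]>.008)&(P[...,2]<.06)&(P[...,0]>.3)&(P[...,0]<.72)&(P[...,1]>.168)&(P[...,1]<.5)).astype(np.uint8)
    k,L=cv2.connectedComponents(m)
    for i in range(1,k):
        b=L==i
        if b.sum()<150 or b.sum()>1200: continue
        white=(b&(hsv[...,1]<60)&(hsv[...,2]>90)).sum()/b.sum()
        p=P[b&(P[...,2]>.028)]
        if white<.2 or len(p)<15: continue
        r=rect(p); R.setdefault(n,[]).append(r); print(n,r,b.sum(),round(white,2))
for a in R.get('top',[]):
    for b in R.get('scene',[]):
        if np.hypot(*(a-b)[:2])<20: print('AVG',((a+b)/2)[:2].round(1),'ang',a[4],b[4])
for n in ('top','scene'):
    P=world(load(n))
    p=seg(P,(.558,.086),.125,.04,.06); print('carrier',n,rect(p))
    p=seg(P,(.463,-.39),.07,.028,.06); 
    if len(p)>20: print('lid',n,rect(p),len(p))
print(monitor.get_obs()['position'],monitor.get_obs()['time'])
E
python3 look.py
```

```text
top [604.  224.5  50.1  16.5 -66.9] 356 0.54
top [543.4 339.4  49.6  18.1 -22.7] 358 0.54
top [490.  245.1  49.8  16.   20.4] 359 0.54
top [436.1 350.3  50.1  15.6  34. ] 364 0.54
scene [496.  246.1  52.8  17.2  21.8] 417 0.59
scene [442.7 351.9  53.   16.   34.7] 435 0.63
scene [610.2 225.7  50.9  20.1 -68.4] 453 0.54
scene [548.7 339.7  53.1  21.3 -20. ] 490 0.53
AVG [607.1 225.1] ang -66.9 -68.4
AVG [546.  339.5] ang -22.7 -20.0
AVG [493.  245.6] ang 20.4 21.8
AVG [439.4 351.1] ang 34.0 34.7
carrier top [555.2  85.9 152.8 137.6   1.1]
lid top [ 461.6 -391.2   56.6   20.3    5.3] 156
carrier scene [560.4  84.6 159.5 145.5   1.6]
lid scene [ 4.661e+02 -3.886e+02  6.670e+01  2.160e+01 -3.000e-01] 59
[ 0.56254045 -0.0996749   0.26784666] 4.3833
```

Call:
drive_tool([
  {"linear": [45,325,0],"dr": [0,0,0.4]},
  {"linear": [45,325,0],"dr": [0,0,0.4]},
  {"linear": [45,325,0],"dr": [0,0,0.4]},
  {"linear": [45,325,0],"dr": [0,0,0.4]},
  {"linear": [45,325,0],"dr": [0,0,0.4]},
  {"linear": [45,325,0],"dr": [0,0,0.4]},
  {"linear": [45,325,0],"dr": [0,0,0.4]},
  {"linear": [45,325,-30],"dr": [0,0,0.4]},
  {"linear": [45,325,-70],"dr": [0,0,0.4]},
  {"linear": [45,325,-110],"dr": [0,0,0.4]},
  {"linear": [45,325,-140],"dr": [0,0,0.4]},
  {"linear": [45,325,-150],"dr": [0,0,0.4]},
])

```text
time: 5.38
position: [0.6056, 0.2205, 0.1116]
tcp_rot: [-0.002, 0.552, 0.834, -0.003]
wrist_force: [-0.5, 0.4, -0.6]
width: 0.0853
grasp_force: 0.0
```

Call:
drive_tool([
  {"linear": [0,0,-40],"dr": [0,0,0]},
  {"linear": [0,0,-75],"dr": [0,0,0]},
  {"linear": [0,0,-90],"dr": [0,0,0]},
  {"linear": [0,0,-97],"dr": [0,0,0]},
  {"linear": [0,0,-97],"dr": [0,0,0]},
  {"linear": [0,0,-97],"dr": [0,0,0]},
])

```text
time: 5.88
position: [0.6087, 0.2211, 0.0225]
tcp_rot: [0.001, 0.552, 0.834, 0.001]
wrist_force: [-0.2, -0.4, 0.6]
width: 0.0853
grasp_force: 0.0
```

Call:
drive_tool([
  {"linear": [-1,4,-2],"dr": [0,0,0]},
  {"linear": [-1,4,-2],"dr": [0,0,0]},
  {"linear": [-1,4,-2],"dr": [0,0,0]},
])

```text
time: 6.13
position: [0.607, 0.2253, 0.0196]
tcp_rot: [0.001, 0.552, 0.834, 0.001]
wrist_force: [0.3, -0.2, 0.1]
width: 0.0853
grasp_force: 0.0
```

Call:
drive_tool([
  {"linear": [0,0,0],"dr": [0,0,0]},
  {"linear": [0,0,0],"dr": [0,0,0]},
  {"linear": [0,0,0],"dr": [0,0,0]},
  {"linear": [0,0,0],"dr": [0,0,0]},
  {"linear": [0,0,0],"dr": [0,0,0]},
  {"linear": [0,0,0],"dr": [0,0,0]},
  {"linear": [0,0,0],"dr": [0,0,0]},
  {"linear": [0,0,0],"dr": [0,0,0]},
], gripper=-1)

```text
time: 6.8
position: [0.6068, 0.2249, 0.0185]
tcp_rot: [0.0, 0.552, 0.834, 0.0]
wrist_force: [0.8, -0.2, 3.8]
width: 0.0145
grasp_force: 59.1
```

Call:
drive_tool([
  {"linear": [0,0,40],"dr": [0,0,0]},
  {"linear": [0,0,80],"dr": [0,0,0]},
  {"linear": [-11,-171,80],"dr": [0,0,1.19]},
  {"linear": [-11,-171,80],"dr": [0,0,1.19]},
  {"linear": [-11,-171,80],"dr": [0,0,1.19]},
  {"linear": [-11,-171,80],"dr": [0,0,1.19]},
  {"linear": [-11,-171,80],"dr": [0,0,1.19]},
  {"linear": [-11,-171,80],"dr": [0,0,1.19]},
  {"linear": [-11,-171,80],"dr": [0,0,1.19]},
  {"linear": [-11,-171,80],"dr": [0,0,1.19]},
  {"linear": [-11,-171,80],"dr": [0,0,1.19]},
  {"linear": [-11,-171,80],"dr": [0,0,1.19]},
])

```text
time: 7.8
position: [0.5954, 0.0537, 0.098]
tcp_rot: [-0.0, -0.013, 1.0, -0.0]
wrist_force: [0.4, 0.1, -0.3]
width: 0.0147
grasp_force: 58.8
```

Call:
drive_tool([
  {"linear": [0,0,0],"dr": [0,0,0.05]},
  {"linear": [0,0,0],"dr": [0,0,0.05]},
])

```text
time: 7.97
position: [0.5954, 0.0538, 0.098]
tcp_rot: [-0.0, -0.036, 0.999, -0.0]
wrist_force: [0.3, 0.1, -1.6]
width: 0.0145
grasp_force: 58.8
```

```bash
python3 look.py
python3 - <<'E'
from h import *
S=load('scene');P=world(S);t=monitor.get_obs()['position']
# case of held module
p=seg(P,t,.06,t[2]-.022,t[2]-.004);print(len(p),rect(p),p.min(0)*1000,p.max(0)*1000)
cv2.imwrite('pics/s2.png',cv2.cvtColor(S['pixels'],cv2.COLOR_RGB2BGR)[150:400,240:500].repeat(2,0).repeat(2,1))
E
```

```text
top [543.7 339.6  49.5  17.7 -24.1] 361 0.52
top [490.2 245.5  50.2  15.8  22. ] 358 0.54
top [436.1 350.2  50.   16.5  34.3] 364 0.53
scene [495.2 246.2  55.7  16.4  22.5] 426 0.61
scene [441.2 350.9  53.2  16.   34.9] 441 0.64
scene [548.9 340.4  51.9  20.4 -19.8] 492 0.55
AVG [546.3 340. ] ang -24.1 -19.8
AVG [492.7 245.8] ang 22.0 22.5
AVG [438.6 350.5] ang 34.3 34.9
carrier top [511.5  72.7 168.7  62.5 -57.3]
lid top [ 461.6 -390.7   56.5   19.8    5. ] 156
carrier scene [5.606e+02 8.620e+01 1.596e+02 1.443e+02 2.000e-01]
lid scene [ 466.6 -393.5   62.6   29.7    4. ] 58
[0.59547713 0.05381704 0.09805283] 8.0667
132 [601.6  64.8  72.8  41.9 -23.8] [560.9738738   31.65778525  79.6862895 ] [632.2987366   77.66036551  94.04497711]
```

View pics/s2.png

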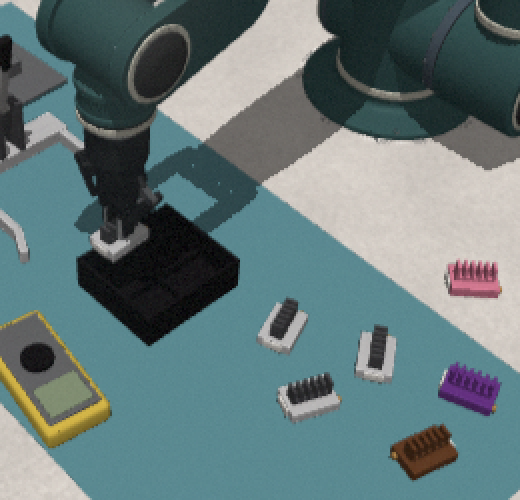

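The module is held level over the +x,−y compartment, and the lever stands upright at upper left. I'm undoing the small extra turn and lowering.

Call:
drive_tool([
  {"linear": [0,0,0],"dr": [0,0,-0.05]},
  {"linear": [0,0,-30],"dr": [0,0,-0.05]},
  {"linear": [0,0,-50],"dr": [0,0,-0.05]},
  {"linear": [0,0,-60],"dr": [0,0,-0.05]},
  {"linear": [0,0,-68],"dr": [0,0,-0.05]},
  {"linear": [0,0,-73],"dr": [0,0,-0.05]},
  {"linear": [0,0,-73],"dr": [0,0,-0.05]},
  {"linear": [0,0,-73],"dr": [0,0,-0.05]},
])

```text
time: 8.73
position: [0.596, 0.0539, 0.026]
tcp_rot: [0.0, -0.01, 1.0, 0.0]
wrist_force: [0.3, -0.7, -0.6]
width: 0.0149
grasp_force: 58.8
```

Call:
drive_tool([
  {"linear": [0,0,-2],"dr": [0,0,0]},
  {"linear": [0,0,-2],"dr": [0,0,0]},
  {"linear": [0,0,-2],"dr": [0,0,0]},
])

```text
time: 8.98
position: [0.5958, 0.0539, 0.0238]
tcp_rot: [0.0, -0.01, 1.0, 0.0]
wrist_force: [-0.1, -0.2, -0.7]
width: 0.0145
grasp_force: 58.8
```

Call:
drive_tool([
  {"linear": [0,0,0],"dr": [0,0,0]},
  {"linear": [0,0,0],"dr": [0,0,0]},
  {"linear": [0,0,0],"dr": [0,0,0]},
  {"linear": [0,0,10],"dr": [0,0,0]},
  {"linear": [0,0,45],"dr": [0,0,0]},
  {"linear": [0,0,80],"dr": [0,0,0]},
], gripper=-0.43)

```text
time: 9.48
position: [0.5947, 0.0538, 0.1036]
tcp_rot: [-0.001, -0.01, 1.0, -0.0]
wrist_force: [1.3, 1.1, 1.4]
width: 0.0242
grasp_force: 0.0
```

Call:
drive_tool([
  {"linear": [-49,286,0],"dr": [0,0,-0.4]},
  {"linear": [-49,286,0],"dr": [0,0,-0.4]},
  {"linear": [-49,286,0],"dr": [0,0,-0.4]},
  {"linear": [-49,286,0],"dr": [0,0,-0.4]},
  {"linear": [-49,286,0],"dr": [0,0,-0.4]},
  {"linear": [-49,286,0],"dr": [0,0,-0.4]},
  {"linear": [-49,286,0],"dr": [0,0,-0.4]},
  {"linear": [-49,286,0],"dr": [0,0,-0.4]},
  {"linear": [-49,286,0],"dr": [0,0,-0.4]},
], gripper=1)

```text
time: 10.23
position: [0.5459, 0.3421, 0.1039]
tcp_rot: [0.0, 0.187, 0.982, 0.0]
wrist_force: [-0.2, -0.7, -0.1]
width: 0.0852
grasp_force: 0.0
```

```bash
python3 look.py
```

```text
scene [440.9 350.4  55.3  15.9  35.2] 385 0.46
scene [548.9 340.   51.3  20.  -21.1] 488 0.4
carrier top [555.1  85.8 152.9 137.8   0.9]
lid top [ 461.5 -390.4   55.8   19.1    4.1] 152
carrier scene [561.1  85.8 159.3 143.6   0.6]
lid scene [ 466.6 -389.5   61.6   23.1    1.3] 58
[0.54667454 0.33944259 0.10364944] 10.3333
```

Call:
drive_tool([
  {"linear": [0,0,-35],"dr": [0,0,0]},
  {"linear": [0,0,-65],"dr": [0,0,0]},
  {"linear": [0,0,-78],"dr": [0,0,0]},
  {"linear": [0,0,-85],"dr": [0,0,0]},
  {"linear": [0,0,-85],"dr": [0,0,0]},
  {"linear": [0,0,-85],"dr": [0,0,0]},
])

```text
time: 10.83
position: [0.5474, 0.3396, 0.0196]
tcp_rot: [0.0, 0.189, 0.982, 0.0]
wrist_force: [-0.4, 0.3, 0.3]
width: 0.0853
grasp_force: 0.0
```

Call:
drive_tool([
  {"linear": [0,0,0],"dr": [0,0,0]},
  {"linear": [0,0,0],"dr": [0,0,0]},
  {"linear": [0,0,0],"dr": [0,0,0]},
  {"linear": [0,0,0],"dr": [0,0,0]},
  {"linear": [0,0,0],"dr": [0,0,0]},
  {"linear": [0,0,0],"dr": [0,0,0]},
  {"linear": [0,0,0],"dr": [0,0,0]},
  {"linear": [0,0,0],"dr": [0,0,0]},
], gripper=-1)

```text
time: 11.5
position: [0.5468, 0.34, 0.0187]
tcp_rot: [0.0, 0.189, 0.982, 0.0]
wrist_force: [-0.8, 0.5, 5.6]
width: 0.0149
grasp_force: 59.3
```

Call:
drive_tool([
  {"linear": [0,0,40],"dr": [0,0,0]},
  {"linear": [0,0,80],"dr": [0,0,0]},
  {"linear": [47,-220,80],"dr": [0,0,0.4]},
  {"linear": [47,-220,80],"dr": [0,0,0.4]},
  {"linear": [47,-220,80],"dr": [0,0,0.4]},
  {"linear": [47,-220,80],"dr": [0,0,0.4]},
  {"linear": [47,-220,80],"dr": [0,0,0.4]},
  {"linear": [47,-220,80],"dr": [0,0,0.4]},
  {"linear": [47,-220,80],"dr": [0,0,0.4]},
  {"linear": [47,-220,80],"dr": [0,0,0.4]},
  {"linear": [47,-220,80],"dr": [0,0,0.4]},
])

```text
time: 12.42
position: [0.5934, 0.1202, 0.098]
tcp_rot: [-0.0, -0.01, 1.0, 0.0]
wrist_force: [-0.2, 0.5, -0.6]
width: 0.015
grasp_force: 59.0
```

Call:
drive_tool([
  {"linear": [0,0,-30],"dr": [0,0,0]},
  {"linear": [0,0,-50],"dr": [0,0,0]},
  {"linear": [0,0,-60],"dr": [0,0,0]},
  {"linear": [0,0,-68],"dr": [0,0,0]},
  {"linear": [0,0,-73],"dr": [0,0,0]},
  {"linear": [0,0,-75],"dr": [0,0,0]},
  {"linear": [0,0,-75],"dr": [0,0,0]},
])

```text
time: 13.0
position: [0.5939, 0.1203, 0.0241]
tcp_rot: [0.0, -0.01, 1.0, 0.0]
wrist_force: [-0.2, 0.1, -0.2]
width: 0.0147
grasp_force: 59.1
```

Call:
drive_tool([
  {"linear": [0,0,0],"dr": [0,0,0]},
  {"linear": [0,0,0],"dr": [0,0,0]},
  {"linear": [0,0,0],"dr": [0,0,0]},
  {"linear": [0,0,10],"dr": [0,0,0]},
  {"linear": [0,0,45],"dr": [0,0,0]},
  {"linear": [0,0,80],"dr": [0,0,0]},
], gripper=-0.43)

```text
time: 13.5
position: [0.5927, 0.1197, 0.1037]
tcp_rot: [-0.001, -0.01, 1.0, -0.0]
wrist_force: [0.6, 0.4, 0.0]
width: 0.0245
grasp_force: 0.0
```

Call:
drive_tool([
  {"linear": [-101,125,0],"dr": [0,0,0.36]},
  {"linear": [-101,125,0],"dr": [0,0,0.36]},
  {"linear": [-101,125,0],"dr": [0,0,0.36]},
  {"linear": [-101,125,0],"dr": [0,0,0.36]},
  {"linear": [-101,125,0],"dr": [0,0,0.36]},
  {"linear": [-101,125,0],"dr": [0,0,0.36]},
], gripper=1)

```text
time: 14.0
position: [0.4919, 0.2461, 0.1045]
tcp_rot: [0.001, -0.19, 0.982, 0.0]
wrist_force: [-0.1, -0.6, 0.6]
width: 0.0854
grasp_force: 0.0
```

```bash
python3 look.py
```

```text
scene [495.7 246.   55.1  17.1  23. ] 413 0.55
scene [442.7 352.   52.2  16.   34.8] 439 0.63
carrier top [555.1  85.9 152.7 137.5   1.1]
lid top [ 461.4 -390.5   55.6   20.1    2.8] 158
carrier scene [560.4  85.6 159.9 143.7   0.7]
lid scene [ 467.8 -388.3   62.6   19.7    2.2] 58
[0.49302615 0.2446416  0.10398929] 14.1
```

Call:
drive_tool([
  {"linear": [0,1,-35],"dr": [0,0,0]},
  {"linear": [0,1,-65],"dr": [0,0,0]},
  {"linear": [0,1,-78],"dr": [0,0,0]},
  {"linear": [0,1,-85],"dr": [0,0,0]},
  {"linear": [0,1,-85],"dr": [0,0,0]},
  {"linear": [0,1,-85],"dr": [0,0,0]},
])

```text
time: 14.6
position: [0.4934, 0.2457, 0.0194]
tcp_rot: [0.0, -0.189, 0.982, 0.0]
wrist_force: [-0.9, 0.2, -0.2]
width: 0.0852
grasp_force: 0.0
```

Call:
drive_tool([
  {"linear": [0,0,0],"dr": [0,0,0]},
  {"linear": [0,0,0],"dr": [0,0,0]},
  {"linear": [0,0,0],"dr": [0,0,0]},
  {"linear": [0,0,0],"dr": [0,0,0]},
  {"linear": [0,0,0],"dr": [0,0,0]},
  {"linear": [0,0,0],"dr": [0,0,0]},
  {"linear": [0,0,0],"dr": [0,0,0]},
  {"linear": [0,0,0],"dr": [0,0,0]},
], gripper=-1)

```text
time: 15.27
position: [0.4928, 0.246, 0.0187]
tcp_rot: [0.0, -0.189, 0.982, 0.0]
wrist_force: [-0.3, -0.1, 5.7]
width: 0.0149
grasp_force: 59.5
```

Call:
drive_tool([
  {"linear": [0,0,40],"dr": [0,0,0]},
  {"linear": [0,0,80],"dr": [0,0,0]},
  {"linear": [29,-194,80],"dr": [0,0,-0.36]},
  {"linear": [29,-194,80],"dr": [0,0,-0.36]},
  {"linear": [29,-194,80],"dr": [0,0,-0.36]},
  {"linear": [29,-194,80],"dr": [0,0,-0.36]},
  {"linear": [29,-194,80],"dr": [0,0,-0.36]},
  {"linear": [29,-194,80],"dr": [0,0,-0.36]},
  {"linear": [29,-194,80],"dr": [0,0,-0.36]},
  {"linear": [29,-194,80],"dr": [0,0,-0.36]},
  {"linear": [29,-194,80],"dr": [0,0,-0.36]},
])

```text
time: 16.18
position: [0.5214, 0.0527, 0.0981]
tcp_rot: [-0.0, -0.011, 1.0, 0.0]
wrist_force: [0.2, 1.0, -1.3]
width: 0.0148
grasp_force: 59.0
```

Call:
drive_tool([
  {"linear": [0,0,-30],"dr": [0,0,0]},
  {"linear": [0,0,-50],"dr": [0,0,0]},
  {"linear": [0,0,-60],"dr": [0,0,0]},
  {"linear": [0,0,-68],"dr": [0,0,0]},
  {"linear": [0,0,-73],"dr": [0,0,0]},
  {"linear": [0,0,-75],"dr": [0,0,0]},
  {"linear": [0,0,-75],"dr": [0,0,0]},
])

```text
time: 16.77
position: [0.522, 0.0522, 0.0241]
tcp_rot: [0.0, -0.01, 1.0, 0.0]
wrist_force: [-0.2, 0.5, -1.3]
width: 0.0148
grasp_force: 59.1
```

Call:
drive_tool([
  {"linear": [0,0,0],"dr": [0,0,0]},
  {"linear": [0,0,0],"dr": [0,0,0]},
  {"linear": [0,0,0],"dr": [0,0,0]},
  {"linear": [0,0,10],"dr": [0,0,0]},
  {"linear": [0,0,45],"dr": [0,0,0]},
  {"linear": [0,0,80],"dr": [0,0,0]},
], gripper=-0.43)

```text
time: 17.27
position: [0.5207, 0.0518, 0.1039]
tcp_rot: [-0.001, -0.01, 1.0, -0.0]
wrist_force: [0.8, -0.7, 0.9]
width: 0.0243
grasp_force: 0.0
```

Call:
drive_tool([
  {"linear": [-83,298,0],"dr": [0,0,0.58]},
  {"linear": [-83,298,0],"dr": [0,0,0.58]},
  {"linear": [-83,298,0],"dr": [0,0,0.58]},
  {"linear": [-83,298,0],"dr": [0,0,0.58]},
  {"linear": [-83,298,0],"dr": [0,0,0.58]},
  {"linear": [-83,298,0],"dr": [0,0,0.58]},
  {"linear": [-83,298,0],"dr": [0,0,0.58]},
  {"linear": [-83,298,0],"dr": [0,0,0.58]},
  {"linear": [-83,298,0],"dr": [0,0,0.58]},
], gripper=1)

```text
time: 18.02
position: [0.4373, 0.3531, 0.1041]
tcp_rot: [0.0, -0.297, 0.955, 0.0]
wrist_force: [0.6, -0.2, -0.4]
width: 0.0856
grasp_force: 0.0
```

```bash
python3 look.py
```

```text
scene [441.8 351.2  56.9  16.   34.9] 435 0.59
carrier top [555.1  85.8 152.6 137.6   1. ]
lid top [ 461.6 -390.4   56.2   19.2    4.7] 156
carrier scene [560.7  85.2 159.3 144.5   1.4]
lid scene [ 468.9 -390.7   61.7   25.6    7. ] 60
[0.43839499 0.35025629 0.10387271] 18.1167
```

Call:
drive_tool([
  {"linear": [0,0,-35],"dr": [0,0,0]},
  {"linear": [0,0,-65],"dr": [0,0,0]},
  {"linear": [0,0,-78],"dr": [0,0,0]},
  {"linear": [0,0,-85],"dr": [0,0,0]},
  {"linear": [0,0,-85],"dr": [0,0,0]},
  {"linear": [0,0,-85],"dr": [0,0,0]},
])

```text
time: 18.62
position: [0.4393, 0.3498, 0.0196]
tcp_rot: [0.001, -0.295, 0.955, 0.0]
wrist_force: [-0.5, 0.1, 0.1]
width: 0.0853
grasp_force: 0.0
```

Call:
drive_tool([
  {"linear": [0,0,0],"dr": [0,0,0]},
  {"linear": [0,0,0],"dr": [0,0,0]},
  {"linear": [0,0,0],"dr": [0,0,0]},
  {"linear": [0,0,0],"dr": [0,0,0]},
  {"linear": [0,0,0],"dr": [0,0,0]},
  {"linear": [0,0,0],"dr": [0,0,0]},
  {"linear": [0,0,0],"dr": [0,0,0]},
  {"linear": [0,0,0],"dr": [0,0,0]},
], gripper=-1)

```text
time: 19.28
position: [0.4388, 0.35, 0.0187]
tcp_rot: [0.0, -0.296, 0.955, 0.0]
wrist_force: [-0.6, 0.6, 5.4]
width: 0.0146
grasp_force: 59.4
```

Call:
drive_tool([
  {"linear": [0,0,40],"dr": [0,0,0]},
  {"linear": [0,0,80],"dr": [0,0,0]},
  {"linear": [81,-231,80],"dr": [0,0,-0.58]},
  {"linear": [81,-231,80],"dr": [0,0,-0.58]},
  {"linear": [81,-231,80],"dr": [0,0,-0.58]},
  {"linear": [81,-231,80],"dr": [0,0,-0.58]},
  {"linear": [81,-231,80],"dr": [0,0,-0.58]},
  {"linear": [81,-231,80],"dr": [0,0,-0.58]},
  {"linear": [81,-231,80],"dr": [0,0,-0.58]},
  {"linear": [81,-231,80],"dr": [0,0,-0.58]},
  {"linear": [81,-231,80],"dr": [0,0,-0.58]},
  {"linear": [81,-231,80],"dr": [0,0,-0.58]},
])

```text
time: 20.28
position: [0.5193, 0.1196, 0.0981]
tcp_rot: [-0.0, -0.011, 1.0, 0.0]
wrist_force: [0.5, 0.4, -0.4]
width: 0.0149
grasp_force: 59.0
```

Call:
drive_tool([
  {"linear": [0,0,-30],"dr": [0,0,0]},
  {"linear": [0,0,-50],"dr": [0,0,0]},
  {"linear": [0,0,-60],"dr": [0,0,0]},
  {"linear": [0,0,-68],"dr": [0,0,0]},
  {"linear": [0,0,-73],"dr": [0,0,0]},
  {"linear": [0,0,-75],"dr": [0,0,0]},
  {"linear": [0,0,-75],"dr": [0,0,0]},
])

```text
time: 20.87
position: [0.5199, 0.1192, 0.0241]
tcp_rot: [0.0, -0.01, 1.0, 0.0]
wrist_force: [0.4, -0.6, -0.2]
width: 0.0146
grasp_force: 59.0
```

Call:
drive_tool([
  {"linear": [0,0,0],"dr": [0,0,0]},
  {"linear": [0,0,0],"dr": [0,0,0]},
  {"linear": [0,0,0],"dr": [0,0,0]},
  {"linear": [0,0,10],"dr": [0,0,0]},
  {"linear": [0,0,45],"dr": [0,0,0]},
  {"linear": [0,0,85],"dr": [0,0,0]},
  {"linear": [-25,-30,100],"dr": [0,0,0]},
  {"linear": [-50,-60,120],"dr": [0,0,0]},
  {"linear": [-75,-90,120],"dr": [0,0,0]},
  {"linear": [-80,-130,120],"dr": [0,0,0]},
  {"linear": [-80,-170,120],"dr": [0,0,0]},
  {"linear": [-80,-210,120],"dr": [0,0,0]},
], gripper=-0.43)

```text
time: 21.87
position: [0.4389, -0.0927, 0.145]
tcp_rot: [0.001, -0.01, 1.0, -0.0]
wrist_force: [1.9, 0.8, -0.3]
width: 0.0242
grasp_force: 0.0
```

Call:
drive_tool([
  {"linear": [0,-40,0],"dr": [0,0,0]},
  {"linear": [0,-80,0],"dr": [0,0,0]},
  {"linear": [0,-120,0],"dr": [0,0,0]},
  {"linear": [0,-140,0],"dr": [0,0,0]},
  {"linear": [0,-140,0],"dr": [0,0,0]},
], gripper=1)

```text
time: 22.28
position: [0.4391, -0.2347, 0.1441]
tcp_rot: [0.0, -0.008, 1.0, -0.0]
wrist_force: [-0.1, -0.1, 0.1]
width: 0.0825
grasp_force: 0.0
```

```bash
python3 look.py
python3 - <<'E'
from h import *
T=load('top');P=world(T)
p=seg(P,(.558,.086),.085,.03,.047); k=p[:,2]>0
for cx,cy in ((594.3,119.7),(520.3,118.3),(595.7,53.7),(521.7,52.3)):
    p=seg(P,(cx/1000,cy/1000),.036,.010,.028); q=seg(P,(cx/1000,cy/1000),.03,.035,.05); print(cx,cy,'case z',np.percentile(p[:,2],[10,50,90]).round(4),'sink',len(q),rect(q) if len(q) else 0,np.percentile(q[:,2],[10,50,90]).round(4) if len(q) else 0)
im=cv2.cvtColor(T['pixels'],cv2.COLOR_RGB2BGR)
cv2.imwrite('pics/c3.png',cv2.resize(im[185:265,270:350],None,fx=7,fy=7,interpolation=cv2.INTER_CUBIC))
E
```

```text
carrier top [555.3  85.8 153.  137.6   1. ]
carrier scene [560.8  85.7 159.  143.5   1.1]
lid scene [ 466.7 -391.3   61.8   26.5    4.7] 58
[ 0.43940017 -0.23166689  0.14383097] 22.3833
594.3 119.7 case z [0.0161 0.0208 0.0258] sink 57 [590.9 119.   48.2  14.5   1.5] [0.0391 0.0418 0.0456]
520.3 118.3 case z [0.0156 0.0204 0.0252] sink 60 [518.7 117.3  47.5  14.4   1.4] [0.0387 0.0425 0.0451]
595.7 53.7 case z [0.0165 0.0206 0.0251] sink 70 [592.   52.5  48.1  14.    1.1] [0.0383 0.042  0.0459]
521.7 52.3 case z [0.0166 0.0204 0.0248] sink 64 [520.   50.9  47.5  13.9   1.1] [0.0379 0.0425 0.0464]
```

View pics/c3.png

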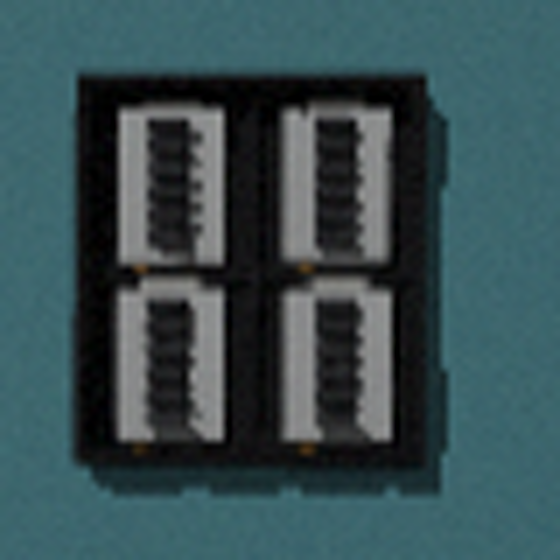

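All four modules lie flat, one per compartment. Now the lid.

Call:
drive_tool([
  {"linear": [6,-40,0],"dr": [0,0,0.02]},
  {"linear": [12,-80,0],"dr": [0,0,0.02]},
  {"linear": [18,-120,0],"dr": [0,0,0.02]},
  {"linear": [25,-159,0],"dr": [0,0,0.02]},
  {"linear": [25,-159,-35],"dr": [0,0,0.02]},
  {"linear": [25,-159,-70],"dr": [0,0,0.02]},
  {"linear": [25,-159,-95],"dr": [0,0,0.02]},
  {"linear": [25,-159,-95],"dr": [0,0,0.02]},
  {"linear": [25,-159,-95],"dr": [0,0,0.02]},
])

```text
time: 23.13
position: [0.4648, -0.3889, 0.0484]
tcp_rot: [-0.001, -0.021, 1.0, 0.001]
wrist_force: [0.6, 1.0, 1.3]
width: 0.0855
grasp_force: 0.0
```

```bash
python3 look.py
python3 - <<'E'
from h import *
for n in('top','scene'):
    P=world(load(n)); p=seg(P,(.464,-.39),.12,.007,.02); print(n,len(p),rect(p))
E
```

```text
carrier top [555.   86.1 152.6 138.    1. ]
carrier scene [5.605e+02 8.500e+01 1.596e+02 1.445e+02 2.000e-01]
lid scene [ 474.4 -389.8   44.9   21.4   -1.9] 36
[ 0.46572514 -0.39015712  0.05090511] 23.2333
top 1031 [ 465.6 -368.3  215.6  193.2   18.1]
scene 806 [ 468.1 -389.2  198.7  184.1  -41. ]
```

Call:
drive_tool([
  {"linear": [-1,0,-15],"dr": [0,0,0]},
  {"linear": [-1,0,-28],"dr": [0,0,0]},
  {"linear": [-1,0,-33],"dr": [0,0,0]},
  {"linear": [-1,0,-33],"dr": [0,0,0]},
])

```text
time: 23.57
position: [0.4634, -0.3897, 0.0147]
tcp_rot: [-0.0, -0.02, 1.0, 0.0]
wrist_force: [-0.3, 1.1, -0.3]
width: 0.0853
grasp_force: 0.0
```

Call:
drive_tool([
  {"linear": [0,0,0],"dr": [0,0,0]},
  {"linear": [0,0,0],"dr": [0,0,0]},
  {"linear": [0,0,0],"dr": [0,0,0]},
  {"linear": [0,0,0],"dr": [0,0,0]},
  {"linear": [0,0,0],"dr": [0,0,0]},
  {"linear": [0,0,0],"dr": [0,0,0]},
  {"linear": [0,0,0],"dr": [0,0,0]},
  {"linear": [0,0,0],"dr": [0,0,0]},
  {"linear": [0,0,0],"dr": [0,0,0]},
], gripper=-1)

```text
time: 24.32
position: [0.4638, -0.3904, 0.0158]
tcp_rot: [0.0, -0.02, 1.0, -0.0]
wrist_force: [-0.5, -0.3, 5.7]
width: 0.0169
grasp_force: 60.1
```

Call:
drive_tool([
  {"linear": [0,0,30],"dr": [0,0,0]},
  {"linear": [0,0,70],"dr": [0,0,0]},
  {"linear": [0,0,110],"dr": [0,0,0]},
  {"linear": [-20,30,120],"dr": [0,0,-0.02]},
  {"linear": [-40,65,120],"dr": [0,0,-0.02]},
  {"linear": [-40,105,120],"dr": [0,0,-0.02]},
  {"linear": [-40,145,120],"dr": [0,0,-0.02]},
  {"linear": [-40,185,120],"dr": [0,0,-0.02]},
  {"linear": [-40,225,120],"dr": [0,0,-0.02]},
  {"linear": [-40,265,120],"dr": [0,0,-0.02]},
  {"linear": [-40,305,120],"dr": [0,0,-0.02]},
  {"linear": [-40,340,120],"dr": [0,0,-0.02]},
])

```text
time: 25.32
position: [0.4229, -0.048, 0.1351]
tcp_rot: [0.0, -0.01, 1.0, 0.0]
wrist_force: [0.2, -0.0, -0.8]
width: 0.0169
grasp_force: 59.3
```

Call:
drive_tool([
  {"linear": [25,25,0],"dr": [0,0,0]},
  {"linear": [50,50,0],"dr": [0,0,0]},
  {"linear": [78,78,0],"dr": [0,0,0]},
  {"linear": [105,105,0],"dr": [0,0,0]},
  {"linear": [134,135,0],"dr": [0,0,0]},
  {"linear": [134,135,0],"dr": [0,0,0]},
  {"linear": [134,135,0],"dr": [0,0,0]},
  {"linear": [134,135,0],"dr": [0,0,0]},
  {"linear": [134,135,0],"dr": [0,0,0]},
])

```text
time: 26.07
position: [0.557, 0.0842, 0.1353]
tcp_rot: [-0.0, -0.01, 1.0, -0.0]
wrist_force: [-0.6, 0.7, -0.5]
width: 0.0165
grasp_force: 59.4
```

```bash
python3 look.py
python3 - <<'E'
from h import *
o=monitor.get_obs();t=o['position'];S=load('scene');P=world(S)
p=seg(P,t,.12,t[2]-.012,t[2]+.002);print(t,o['tcp_rot'],len(p),rect(p),np.percentile(p[:,2],[5,50,95]))
cv2.imwrite('pics/s4.png',cv2.cvtColor(S['pixels'],cv2.COLOR_RGB2BGR)[130:380,200:460].repeat(2,0).repeat(2,1))
E
```

```text
carrier top [480.2  89.6 125.9   3.  -88.8]
carrier scene [560.   84.9 161.9 144.1   0.7]
[0.55715642 0.08405154 0.1356557 ] 26.1667
[0.55715642 0.08405154 0.1356557 ] [ 3.40893479e-04 -9.58517071e-03  9.99954003e-01 -1.64002720e-05] 1833 [559.1  82.8 153.8 139.1   1.1] [0.1280116  0.13151694 0.13471081]
```

View pics/s4.png

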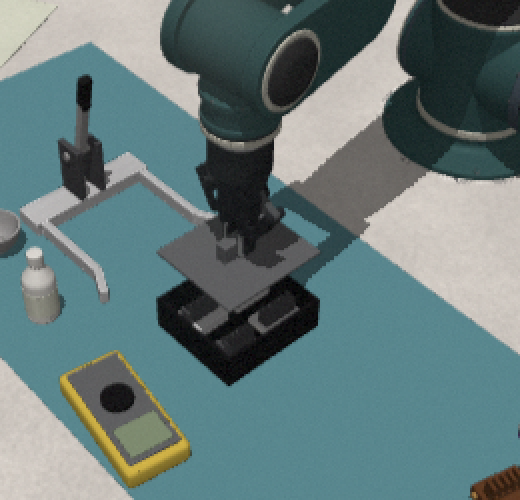

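The lid is held level above the carrier, about 2 mm short in y. The lever is up at (84,100) in this crop.

Call:
drive_tool([
  {"linear": [1,2,-30],"dr": [0,0,0]},
  {"linear": [1,2,-55],"dr": [0,0,0]},
  {"linear": [1,2,-64],"dr": [0,0,0]},
  {"linear": [1,2,-68],"dr": [0,0,0]},
  {"linear": [1,2,-71],"dr": [0,0,0]},
  {"linear": [1,2,-74],"dr": [0,0,0]},
  {"linear": [1,2,-76],"dr": [0,0,0]},
  {"linear": [1,2,-76],"dr": [0,0,0]},
])

```text
time: 26.83
position: [0.5589, 0.0868, 0.0598]
tcp_rot: [0.0, -0.01, 1.0, 0.0]
wrist_force: [-1.2, -0.1, -1.2]
width: 0.0167
grasp_force: 59.4
```

Call:
drive_tool([
  {"linear": [0,0,-1],"dr": [0,0,0]},
  {"linear": [0,0,-1],"dr": [0,0,0]},
])

```text
time: 27.0
position: [0.5589, 0.0868, 0.0597]
tcp_rot: [0.0, -0.01, 1.0, -0.0]
wrist_force: [-5.4, -1.2, 8.4]
width: 0.0169
grasp_force: 60.6
```

Call:
drive_tool([
  {"linear": [0,0,0],"dr": [0,0,0]},
  {"linear": [0,0,0],"dr": [0,0,0]},
  {"linear": [0,0,0],"dr": [0,0,0]},
  {"linear": [0,0,30],"dr": [0,0,0]},
  {"linear": [0,0,70],"dr": [0,0,0]},
  {"linear": [0,40,100],"dr": [0,0,-0.12]},
  {"linear": [0,80,100],"dr": [0,0,-0.24]},
  {"linear": [0,120,100],"dr": [0,0,-0.36]},
  {"linear": [0,160,100],"dr": [0,0,-0.48]},
  {"linear": [0,190,100],"dr": [0,0,-0.6]},
  {"linear": [0,190,100],"dr": [0,0,-0.72]},
  {"linear": [0,190,100],"dr": [0,0,-0.84]},
], gripper=0.2)

```text
time: 28.0
position: [0.5582, 0.279, 0.1579]
tcp_rot: [-0.0, 0.4, 0.917, -0.0]
wrist_force: [-0.4, -1.0, 0.0]
width: 0.0511
grasp_force: 0.0
```

Run:
```python
from h import *
T,S=shot('top'),shot('scene')
for n,c in (('t',T),('s',S)):
    P=world(c)
    p=seg(P,(.558,.086),.12,.035,.2); print(n,rect(p))
    p=seg(P,(.558,.086),.12,.05,.063); print(n,'plate',rect(p),np.percentile(p[:,2],[5,50,95]).round(4), 'plane',np.linalg.lstsq(np.c_[p[:,:2]-[.558,.086],np.ones(len(p))],p[:,2],rcond=None)[0].round(4))
    p=seg(P,(.558,.086),.06,.074,.1); print(n,'block',rect(p),np.median(p[:,2]))
a=T['pixels'][180:270,265:355];b=S['pixels'][220:340,250:390]
cv2.imwrite('pics/c5.png',cv2.cvtColor(np.hstack([cv2.resize(a,(400,400)),cv2.resize(b,(400,400))]),cv2.COLOR_RGB2BGR))
```

```text
t [554.9  85.9 152.1 137.6   1.1]
t plate [554.6  85.8 151.7 137.1   1.1] [0.0516 0.0559 0.0602] plane [ 0.0011 -0.0006  0.0559]
t block [556.2  84.8  59.7  16.4   1.5] 0.08162955519750237
s [562.1  85.9 156.9 144.    1.5]
s plate [562.7  86.8 154.4 140.2   1.6] [0.0517 0.0558 0.0595] plane [ 0.0009 -0.0034  0.0558]
s block [562.1  85.3  62.3  23.2   0.6] 0.08089327999191859
```

View pics/c5.png

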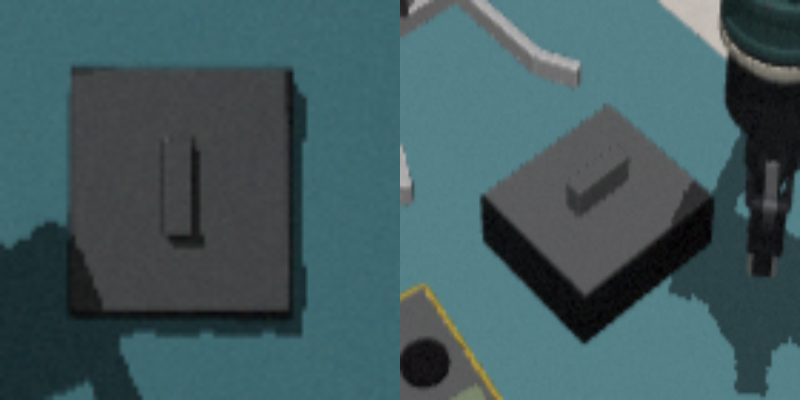

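The lid is seated level: plate top at 56 mm and block top at 82 mm. Next I set up the push with open fingers across x, behind the +y wall.

Call:
drive_tool([
  {"linear": [0,0,0],"dr": [0,0,-0.12]},
  {"linear": [0,0,0],"dr": [0,0,-0.24]},
  {"linear": [0,0,-30],"dr": [0,0,-0.36]},
  {"linear": [0,0,-60],"dr": [0,0,-0.48]},
  {"linear": [0,0,-90],"dr": [0,0,-0.6]},
  {"linear": [0,-20,-120],"dr": [0,0,-0.73]},
  {"linear": [0,-40,-140],"dr": [0,0,-0.73]},
  {"linear": [0,-60,-150],"dr": [0,0,-0.73]},
  {"linear": [0,-77,-150],"dr": [0,0,-0.73]},
  {"linear": [0,-77,-150],"dr": [0,0,-0.73]},
  {"linear": [0,-77,-150],"dr": [0,0,-0.73]},
], gripper=1)

```text
time: 29.02
position: [0.5589, 0.199, 0.0085]
tcp_rot: [0.0, 0.699, 0.715, 0.0]
wrist_force: [0.2, 0.6, -0.4]
width: 0.0855
grasp_force: 0.0
```

Call:
drive_tool([
  {"linear": [0,-12,0],"dr": [0,0,0]},
  {"linear": [0,-22,0],"dr": [0,0,0]},
  {"linear": [0,-29,0],"dr": [0,0,0]},
  {"linear": [0,-34,0],"dr": [0,0,0]},
  {"linear": [0,-39,0],"dr": [0,0,0]},
  {"linear": [0,-44,0],"dr": [0,0,0]},
])

```text
time: 29.52
position: [0.5587, 0.1559, 0.0085]
tcp_rot: [-0.0, 0.7, 0.715, 0.001]
wrist_force: [0.1, 5.5, 0.8]
width: 0.0855
grasp_force: 2.8
```

```bash
cat > car.py <<'E'
from h import *
import sys
y=float(sys.argv[1])
for n in ('top','scene'):
    c=shot(n);P=world(c)
    p=seg(P,(.56,y),.115,.05,.063); p=p[abs(p[:,1]-y)<.08]
    print(n,'plate',rect(p),'n',len(p)); p=seg(P,(.56,y),.05,.074,.1); print('  block',rect(p) if len(p)>9 else '')
o=monitor.get_obs();print(o['position'],o['time'],o['wrist_force'])
E
python3 car.py 0.075
```

```text
top plate [556.   79.9 149.4 147.4   1.1] n 1593
  block [556.6  74.1  59.7  16.3   1.2]
scene plate [566.6  79.9 149.  146.3  89.9] n 1188
  block [563.3  75.3  59.2  21.8   1.4]
[0.5587091  0.15540449 0.00845374] 29.6167 [-0.49552237  0.2701157  -0.83524331]
```

Call:
drive_tool([
  {"linear": [0,-8,0],"dr": [0,0,0]},
  {"linear": [0,-18,0],"dr": [0,0,0]},
  {"linear": [1,-30,0],"dr": [0,0,0]},
  {"linear": [1,-42,0],"dr": [0,0,0]},
  {"linear": [1,-54,0],"dr": [0,0,0]},
  {"linear": [1,-66,0],"dr": [0,0,0]},
  {"linear": [2,-78,0],"dr": [0,0,0]},
  {"linear": [2,-90,0],"dr": [0,0,0]},
  {"linear": [2,-100,0],"dr": [0,0,0]},
  {"linear": [2,-108,0],"dr": [0,0,0]},
  {"linear": [2,-112,0],"dr": [0,0,0]},
  {"linear": [2,-114,0],"dr": [0,0,0]},
])

```text
time: 30.62
position: [0.5607, 0.0418, 0.0084]
tcp_rot: [-0.0, 0.7, 0.714, 0.0]
wrist_force: [-0.3, 6.6, 1.3]
width: 0.0855
grasp_force: 3.2
```

```bash
python3 car.py -0.04
```

```text
top plate [557.1 -36.4 152.2 139.8   0.8] n 1350
  block 
scene plate [564.4 -34.4 154.8 146.    1. ] n 939
  block [569.2 -36.5  51.1  22.9   2.5]
[0.56061496 0.04166209 0.00828566] 30.7167 [0.24870142 0.9480241  0.06761625]
```

Call:
drive_tool([
  {"linear": [0,-8,0],"dr": [0,0,0]},
  {"linear": [0,-16,0],"dr": [0,0,0]},
  {"linear": [1,-26,0],"dr": [0,0,0]},
  {"linear": [1,-36,0],"dr": [0,0,0]},
  {"linear": [1,-46,0],"dr": [0,0,0]},
  {"linear": [1,-56,0],"dr": [0,0,0]},
  {"linear": [2,-66,0],"dr": [0,0,0]},
  {"linear": [2,-76,0],"dr": [0,0,0]},
  {"linear": [2,-86,0],"dr": [0,0,0]},
  {"linear": [2,-94,0],"dr": [0,0,0]},
  {"linear": [2,-100,0],"dr": [0,0,0]},
  {"linear": [2,-102,0],"dr": [0,0,0]},
])

```text
time: 31.72
position: [0.5626, -0.0603, 0.0083]
tcp_rot: [-0.0, 0.7, 0.714, 0.0]
wrist_force: [0.0, 5.6, 2.2]
width: 0.0855
grasp_force: 3.3
```

Now the last ~11 mm, slowly, until the force rises.

Call:
drive_tool([
  {"linear": [0,-3,0],"dr": [0,0,0]},
  {"linear": [0,-6,0],"dr": [0,0,0]},
  {"linear": [0,-8,0],"dr": [0,0,0]},
  {"linear": [0,-9,0],"dr": [0,0,0]},
  {"linear": [0,-9,0],"dr": [0,0,0]},
])

```text
time: 32.13
position: [0.5626, -0.0688, 0.0083]
tcp_rot: [-0.0, 0.7, 0.715, 0.0]
wrist_force: [-0.5, 4.9, 2.2]
width: 0.0856
grasp_force: 1.9
```

Call:
drive_tool([
  {"linear": [0,-1,0],"dr": [0,0,0]},
  {"linear": [0,-2,0],"dr": [0,0,0]},
  {"linear": [0,-2,0],"dr": [0,0,0]},
])

```text
time: 32.38
position: [0.5626, -0.0707, 0.0083]
tcp_rot: [-0.0, 0.7, 0.715, 0.0]
wrist_force: [-0.3, 4.5, 0.5]
width: 0.0853
grasp_force: 2.5
```

Call:
drive_tool([
  {"linear": [0,-1,0],"dr": [0,0,0]},
  {"linear": [0,-1,0],"dr": [0,0,0]},
  {"linear": [0,-2,0],"dr": [0,0,0]},
  {"linear": [0,-2,0],"dr": [0,0,0]},
])

```text
time: 32.72
position: [0.5626, -0.0727, 0.0083]
tcp_rot: [-0.0, 0.7, 0.715, 0.0]
wrist_force: [0.3, 5.9, 1.3]
width: 0.0851
grasp_force: 2.7
```

Call:
drive_tool([
  {"linear": [0,-1,0],"dr": [0,0,0]},
  {"linear": [0,-1,0],"dr": [0,0,0]},
  {"linear": [0,-2,0],"dr": [0,0,0]},
  {"linear": [0,-2,0],"dr": [0,0,0]},
])

```text
time: 33.05
position: [0.5629, -0.073, 0.0084]
tcp_rot: [-0.001, 0.7, 0.714, 0.002]
wrist_force: [3.9, 21.0, 2.2]
width: 0.0849
grasp_force: 10.8
```

Home: the force jumped to 21 N at the stop. Backing off, rising and checking.

Call:
drive_tool([
  {"linear": [0,5,0],"dr": [0,0,0]},
  {"linear": [0,30,0],"dr": [0,0,0]},
  {"linear": [0,65,10],"dr": [0,0,0]},
  {"linear": [0,90,45],"dr": [0,0,0]},
  {"linear": [0,90,85],"dr": [0,0,0]},
  {"linear": [0,90,125],"dr": [0,0,0]},
  {"linear": [0,90,165],"dr": [0,0,0]},
  {"linear": [0,90,205],"dr": [0,0,0]},
  {"linear": [0,90,245],"dr": [0,0,0]},
  {"linear": [0,90,255],"dr": [0,0,0]},
  {"linear": [0,90,255],"dr": [0,0,0]},
])

```text
time: 33.97
position: [0.5635, 0.0148, 0.2674]
tcp_rot: [0.002, 0.7, 0.714, 0.002]
wrist_force: [-0.0, -0.0, -1.1]
width: 0.0854
grasp_force: 0.0
```

```bash
python3 car.py -0.153
python3 - <<'E'
from h import *
T,S=load('top'),load('scene')
a=T['pixels'][170:270,350:450];b=S['pixels'][120:290,190:360]
cv2.imwrite('pics/c6.png',cv2.cvtColor(np.hstack([cv2.resize(a,(400,400)),cv2.resize(b,(400,400))]),cv2.COLOR_RGB2BGR))
for n,c in (('t',T),('s',S)):
    q=world(c).reshape(-1,3)*1000
    p=q[(q[:,2]>120)&(q[:,2]<250)&(abs(q[:,0]-563)<35)&(q[:,1]>-290)&(q[:,1]<-180)]
    if len(p)>9: print(n,len(p),np.polyfit(p[:,2],p[:,1],1),p.mean(0),p.min(0),p.max(0))
E
```

```text
top plate [ 559.6 -169.3  151.5  123.1    0.9] n 1962
  block [ 560.5 -152.3   59.3   18.5    3.1]
scene plate [ 567.8 -157.   155.1  151.9    2.6] n 1691
  block [ 566.  -151.6   60.4   24.1   -1.8]
[0.56253396 0.01484758 0.26279525] 34.0667 [-1.04838293  0.71962208 -0.06294487]
t 58 [ 2.10430221e-01 -2.63387053e+02] [ 558.13001109 -218.93108762  211.26226661] [ 551.45247945 -240.2742194   130.25276998] [ 567.71227993 -209.81638065  230.43661267]
s 205 [ 2.15635209e-01 -2.61417401e+02] [ 567.60199215 -222.31767578  181.32347421] [ 554.6970939  -241.66126003  120.6776583 ] [ 575.21894021 -205.95835786  228.33727557]
```

View pics/c6.png

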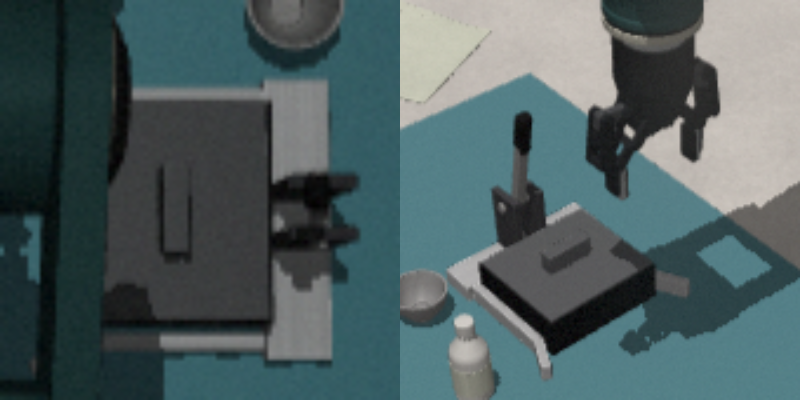

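Call:
drive_tool([
  {"linear": [0,-40,0],"dr": [0,0,0]},
  {"linear": [0,-80,0],"dr": [0,0,0]},
  {"linear": [0,-120,0],"dr": [0,0,0]},
  {"linear": [0,-160,0],"dr": [0,0,0]},
  {"linear": [0,-200,0],"dr": [0,0,0]},
  {"linear": [0,-238,0],"dr": [0,0,0]},
  {"linear": [0,-238,-10],"dr": [0,0,0]},
  {"linear": [0,-238,-40],"dr": [0,0,0]},
  {"linear": [0,-238,-65],"dr": [0,0,0]},
  {"linear": [0,-238,-76],"dr": [0,0,0]},
  {"linear": [0,-238,-76],"dr": [0,0,0]},
])

```text
time: 34.98
position: [0.5612, -0.2226, 0.183]
tcp_rot: [-0.003, 0.7, 0.714, -0.001]
wrist_force: [-0.6, -0.3, 0.8]
width: 0.0851
grasp_force: 0.0
```

Call:
drive_tool([
  {"linear": [0,0,0],"dr": [0,0,0]},
  {"linear": [0,0,0],"dr": [0,0,0]},
  {"linear": [0,0,0],"dr": [0,0,0]},
  {"linear": [0,0,0],"dr": [0,0,0]},
  {"linear": [0,0,0],"dr": [0,0,0]},
  {"linear": [0,0,0],"dr": [0,0,0]},
  {"linear": [0,0,0],"dr": [0,0,0]},
  {"linear": [0,0,0],"dr": [0,0,0]},
], gripper=-1)

```text
time: 35.65
position: [0.5627, -0.2232, 0.1881]
tcp_rot: [0.0, 0.7, 0.714, 0.0]
wrist_force: [-1.3, 1.3, 6.8]
width: 0.0171
grasp_force: 58.5
```

Call:
drive_tool([
  {"linear": [0,11,-3],"dr": [0,0,0]},
  {"linear": [0,21,-6],"dr": [0,0,0]},
  {"linear": [0,42,-17],"dr": [0,0,0]},
  {"linear": [0,61,-32],"dr": [0,0,0]},
  {"linear": [0,76,-50],"dr": [0,0,0]},
  {"linear": [-1,88,-71],"dr": [0,0,0]},
  {"linear": [-1,95,-93],"dr": [0,0,0]},
  {"linear": [-1,97,-105],"dr": [0,0,0]},
  {"linear": [-1,97,-113],"dr": [0,0,0]},
  {"linear": [-1,97,-113],"dr": [0,0,0]},
])

```text
time: 36.48
position: [0.561, -0.1251, 0.0727]
tcp_rot: [-0.002, 0.699, 0.715, 0.0]
wrist_force: [-5.7, 10.7, 1.6]
width: 0.0169
grasp_force: 58.7
```

Call:
drive_tool([
  {"linear": [0,0,-2],"dr": [0,0,0]},
  {"linear": [0,0,-4],"dr": [0,0,0]},
  {"linear": [0,0,-5],"dr": [0,0,0]},
  {"linear": [0,0,-5],"dr": [0,0,0]},
])

```text
time: 36.82
position: [0.561, -0.1253, 0.0691]
tcp_rot: [-0.002, 0.7, 0.715, 0.0]
wrist_force: [-7.6, 12.2, 1.7]
width: 0.017
grasp_force: 59.0
```

Call:
drive_tool([
  {"linear": [0,-1,-2],"dr": [0,0,0]},
  {"linear": [0,-1,-4],"dr": [0,0,0]},
  {"linear": [0,-1,-4],"dr": [0,0,0]},
])

```text
time: 37.07
position: [0.5613, -0.1256, 0.0679]
tcp_rot: [-0.002, 0.7, 0.715, 0.001]
wrist_force: [-24.0, 22.9, 32.3]
width: 0.0174
grasp_force: 63.0
```

The upward force rose to 32 N, so the lever is on its stop. Easing off, releasing and inspecting.

Call:
drive_tool([
  {"linear": [0,0,3],"dr": [0,0,0]},
  {"linear": [0,0,3],"dr": [0,0,0]},
])

```text
time: 37.23
position: [0.561, -0.1256, 0.0688]
tcp_rot: [-0.002, 0.7, 0.715, 0.001]
wrist_force: [-8.5, 17.5, 3.3]
width: 0.0171
grasp_force: 59.2
```

Call:
drive_tool([
  {"linear": [0,0,0],"dr": [0,0,0]},
  {"linear": [0,0,0],"dr": [0,0,0]},
  {"linear": [0,0,0],"dr": [0,0,0]},
  {"linear": [0,0,0],"dr": [0,0,0]},
  {"linear": [0,0,0],"dr": [0,0,0]},
  {"linear": [0,0,30],"dr": [0,0,0]},
  {"linear": [0,0,70],"dr": [0,0,0]},
  {"linear": [0,40,110],"dr": [0,0,0]},
  {"linear": [0,80,140],"dr": [0,0,0]},
  {"linear": [0,120,150],"dr": [0,0,0]},
  {"linear": [0,160,150],"dr": [0,0,0]},
  {"linear": [0,200,150],"dr": [0,0,0]},
], gripper=1)

```text
time: 38.23
position: [0.5618, 0.0575, 0.2198]
tcp_rot: [0.001, 0.7, 0.714, 0.001]
wrist_force: [1.1, -0.1, -0.7]
width: 0.0854
grasp_force: 0.0
```

```bash
python3 car.py -0.153
python3 - <<'E'
from h import *
T,S=load('top'),load('scene')
a=T['pixels'][170:270,350:450];b=S['pixels'][120:290,190:360]
cv2.imwrite('pics/c7.png',cv2.cvtColor(np.hstack([cv2.resize(a,(400,400)),cv2.resize(b,(400,400))]),cv2.COLOR_RGB2BGR))
for n,c in (('t',T),('s',S)):
    q=world(c).reshape(-1,3)*1000
    p=q[(q[:,2]>88)&(q[:,2]<140)&(abs(q[:,0]-563)<13)&(q[:,1]>-215)&(q[:,1]<-90)]
    if len(p)>9: print(n,len(p),np.polyfit(p[:,1],p[:,2],1),p.mean(0),p.min(0),p.max(0))
E
```

```text
top plate [ 559.5 -158.4  151.5  144.6    1.2] n 2329
  block [ 560.5 -154.3   88.8   57.4   65.1]
scene plate [ 567.2 -156.1  154.5  152.9    0.9] n 1572
  block [ 567.1 -151.8   90.6   56.2  -62.2]
[0.56149066 0.06070662 0.21838513] 38.3333 [-0.3745925  -1.30885817 -0.72023784]
t 242 [6.91714877e-03 9.76982307e+01] [ 559.18327702 -155.93820051   96.61958294] [ 550.16323    -214.78330183   89.78017036] [ 572.92831645 -106.53849789  103.49594453]
s 197 [-2.46715048e-03  9.49177364e+01] [ 565.95907734 -154.82024452   95.29970127] [ 553.52393911 -213.51213782   88.43486699] [ 574.70031877 -103.74890356  102.47063355]
```

View pics/c7.png

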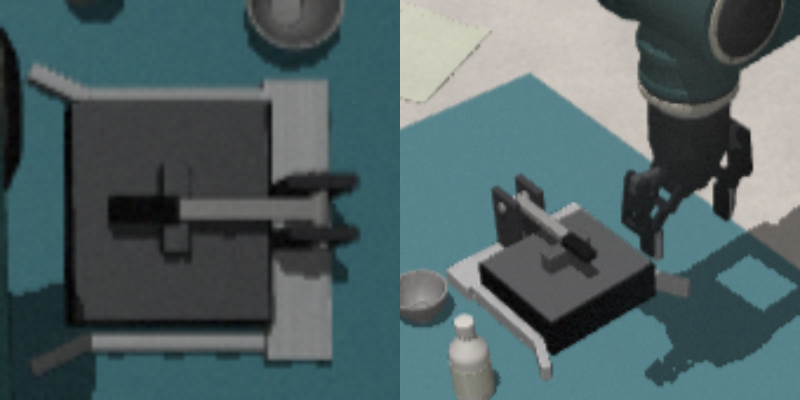

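The lever is level (slope about 0) over the seated lid, and the carrier sits against the stop. Handing in.

```bash
python3 -c "
from plant import env
print(env.job_done())"
```

```text
the job is handed in; nothing more can be done
None
```

I loaded all four modules flat in their own compartments, seated the lid, slid the carrier in until it met the stop, swung the lever down level over the lid, and handed the job in at about 38 s; no verdict was returned.

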